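# Wedge up the front of the cable-reel stand

### The arm

A 6-joint arm with a two-finger parallel gripper is mounted at the origin on the work surface. World frame = base frame: x ahead of the robot, y to its left, z up, the work surface at z = 0. Lengths are in m, angles in rad, forces in N, time in s.
With the tool pointing down it reaches from about 0.375 to 0.975 m from the base axis. Payload 3.8 kg.
Tool frame: the origin (TCP) lies at the very end of the fingers, on their centre line; the grasp point (between the pads) lies bot.hold_point_z behind it (bot.hold_point_z is the distance from the TCP to the grasp point, in m); z points along the fingers, y is the line along which they close (so a half turn about z gives the same grasp; the last joint's range is limited). The gripper opens to 85 mm and grips with 20 to 120 N. Pads are 22 mm wide; open, the fingers measure 114 mm over their backs; the gripper's body (76 mm by 85 mm) begins 54 mm behind the grasp point. The pads swing forward as they close: fully open they stand 13 mm farther back than shut.
Start: joints at [1.089, 0.264, 1.604, -0, 1.274, -0.037], TCP at [0.29, 0.609, 0.231] pointing down, gripper open.
Joint ranges: [-2.63, 2.63], [-0.94, 2.18], [0.31, 2.57], [-1.31, 4.45], [0, 2.66], [-2.55, 2.55]. Speed limits (rad/s): [2.57, 2.57, 3.14, 3.14, 3.14, 3.14].

### API

Orientations are given as a rotation vector (axis times angle).
In Python, from workcell import bot gives the robot as it stands.
- The arm moves only by the shell command python3 jog.py [OPENING] [FORCE], which reads ROWS from standard input. ROWS is a JSON list of rows, 1 to 5 of them, each an object with the fields d (a list: dx, dy, dz in shares of the most that a row can go, 1 being 62.5 mm), turn (a turn about the tool's z in shares of 180 degrees (1.0 is 180 degrees)); a field left out counts as zero; each row shifts and turns the commanded pose from where the row before left it, along the tool's axes as they then stand; what a row does not reach is not made up. A row lasts 1/8 s, in which the tool goes at most 0.0625 m and 0.188 rad, less where a joint would pass 70% of its speed; a pose out of reach is approached as far as the arm can. OPENING is the opening from 0.0 (shut) to 1.0 (fully open), set as the command begins (- or left out keeps the last). The fingers move at their own pace and stop on an object; FORCE is the grip in N (left out, the last holds). Time passes only in rows, so rows that do not move let the fingers close. It prints the time, the measured TCP pose, the force, the opening and the grip force at its end. Shift and turn numbers lie between -1 and 1, and a call with a number outside is refused. Input that does not fit is refused with a message, and nothing moves.
- bot.read_state(): the state, without advancing time (a new reading comes with each control period).
- bot.read_camera(name): name is "scene" or "top" or "wrist"; returns the picture (480x640x3 uint8, red, green, blue); there is no depth.
- bot.camera_info(name): a dict with "intrinsics" (3x3 intrinsics, pixels), "extrinsics" (4x4, takes a point from camera to world coordinates). Camera axes: x right, y down, z forward; pixel columns grow to the right and rows downward; lengths in m; the calibration is good to about 2 mm. A picture is of the moment at which its call begins: read the wrist's pose just before it. camera_info takes no time and is no camera call; for the wrist camera it gives the pose at the moment of the call.
- bot.finish_job(): hands the job in; it is judged then, once.
The state is a dict: "time": time; "q": joint angles; "joint_vel": joint speeds; "joint_torque": joint torques, N m; "tool_pos": TCP position; "tcp_rot": TCP orientation; "wrist_force": force on the tool from outside, world axes, zero at the start; "torque": the same for the moment, N m; "width": opening from 0.0 (shut) to 1.0 (fully open); "grip_force": force on a finger pad.
Only numpy, scipy, OpenCV 4.12 (cv2) and the standard library are available. Lean on these libraries where they do the work, as an engineer would, in place of code of your own. Each camera call takes 0.05 s, during which the arm holds its last target. There are 200 camera calls.

### The job

The two front levelling feet of the cable-reel stand have to be screwed in a little, and they only turn with the weight off them. Take the long hardwood wedge, lay it flat on the bench and push it thin end first and square under the middle of the stand's front crossbar (the one away from the reel) until both front feet just come off the bench, by a few millimetres and no more, with the rear feet staying down. Finish while still gripping the wedge in place so the feet can be turned; do not shove the stand along the bench or touch it with the gripper, and leave the other things on the bench alone.

Things in the scene. Friction and masses are not known exactly. Their poses are not given: they have to be found in the camera images.
- stand: Loose cable-reel stand, 2 to 3 kg, a third of it on the front feet: level loop of bent 22 mm metal tube (260 mm front to rear, 230 wide), two side legs, empty blue reel (230 mm across, top at 285 mm) on an axle near the rear, four levelling feet. Origin: on the bench under the middle of the front crossbar (the one away from the reel); x points to the rear crossbar, y along the crossbar, z up.
- crossbar_mid (a point): Lowest point of the front crossbar at its middle, 18 mm above the bench at the start. The bar is a round tube 22 mm across, clear for 62 mm to either side of this point up to the feet. Nothing stands above or in front of it; the reel's flange begins 85 mm behind it.
- foot_front_a (a point): Centre of the underside of the front levelling foot on the stand's +y side: black rubber disc 32 mm across, 10 mm thick, straight under the front crossbar, 78 mm from its middle. Its height is the foot's clearance over the bench.
- foot_front_b (a point): The same for the front levelling foot on the stand's -y side.
- foot_rear_a (a point): Centre of the underside of the rear levelling foot on the stand's +y side, under the rear crossbar, 260 mm behind the front one.
- foot_rear_b (a point): The same for the rear levelling foot on the stand's -y side.
- wedge: Plain hardwood wedge, 200 x 40 mm, 100 g, lying on its flat side; top slopes evenly from 3 mm high at the thin end to 33 mm at the butt. Origin: centre of the underside; x to the thin end (at 100 mm). Grip it across its width near the butt. It meets the bar with its thin end 100 mm past the bar's middle; from there it takes 7 to 20 N and each 10 mm lifts the front feet 1.5 mm.
- wedge_tip (a point): Middle of the wedge's thin end, on the underside.
- packer: Rectangular hardwood packing block, 120 x 45 x 30 mm, not tapered; bystander. Origin: centre of the underside.
- solder_spool: Spool of solder wire standing upright, 48 mm across, 50 mm tall; bystander. Origin: centre of the underside.
- screwdriver: Screwdriver lying on the bench; bystander. Origin: on the bench, within its length.
- glue_pot: Small white plastic jar with a red cap, 54 mm across, 70 mm tall; bystander. Origin: centre of the underside.
- spare_disc: Blue plastic spare disc lying flat, 120 mm across, 16 mm thick at the hub; bystander. Origin: centre of the underside.
- spare_foot: Spare levelling foot standing on its rubber disc, stud up, 32 mm across, 38 mm tall; bystander. Origin: centre of the underside.

How it is judged:
On the way:
1. the wedge's thin end is in under the front crossbar while both front feet still stand on the bench (x of wedge_tip in the frame of stand above 0.012 m and z of wedge_tip in the frame of stand below 0.012 m and height (world z) of each of foot_front_a, foot_front_b below 0.001 m), for 0.1 s.
At the end, for the whole second after the job is handed in: Front feet 1 to 7 mm off the bench, rear feet within 2 mm of it; the wedge flat on the bench, thin end in, within 0.3 rad of square and 40 mm of the crossbar's middle, carries the stand (over 2 N), gripped by the fingers (over 2 N); robot not touching the stand, which is at rest (height (world z) of foot_front_a between 0.001 and 0.007 m and height (world z) of foot_front_b between 0.001 and 0.007 m and height (world z) of each of foot_rear_a, foot_rear_b below 0.002 m and contact force between wedge and stand above 2 N and contact force between the fingers and wedge above 2 N and x of wedge_tip in the frame of stand above 0.03 m and y of wedge_tip in the frame of stand between -0.045 and 0.045 m and y of wedge in the frame of stand between -0.04 and 0.04 m and angle between the x axis of wedge and the x axis of stand, either way round below 0.3 rad and height (world z) of wedge below 0.004 m and angle between wedge's own z axis and vertical below 0.06 rad and linear speed of stand below 0.01 m/s and contact force between each of the fingers, the arm and stand below 0.5 N); the arm keeps its last pose, push and grip.
It fails at once if the stand is shoved along the bench (a rear foot moves more than 20 mm) (distance of any of foot_rear_a, foot_rear_b from where it was at the start of the episode above 0.02 m).
It fails at once if the front of the stand is lifted far too high (a front foot more than 12 mm off the bench) (height (world z) of any of foot_front_a, foot_front_b above 0.012 m).
It fails at once if the robot pushes on the stand itself (over 3 N) (contact force between any of the fingers, the arm and stand above 3 N).
It fails at once if another thing on the bench is moved more than 15 mm (distance of any of packer, solder_spool, screwdriver, glue_pot, spare_disc, spare_foot from where it was at the start of the episode above 0.015 m).
It also fails if it takes over 45 s, if anything falls off the work surface, if the arm or the gripper's body presses on something with over 40 N, if the wrist force passes 120 N, or if a joint passes its speed limit or range.

## Working session

There is one attempt and no reset: what is moved stays moved. The work goes in short steps, Python scripts to look and compute and a shell command to move; the robot and the scene stay as the last step left them, time stands still between calls to the robot, and variables do not carry over. Pictures are saved under pics/ and viewed, at most 10 in all, crops included, and the job is handed in when it is done.

```bash
ls; mkdir -p pics; python3 - <<'E'
from workcell import bot
import cv2
for n in("top","scene"):
    cv2.imwrite(f"pics/{n}0.png",bot.read_camera(n)[:,:,::-1])
    i=bot.camera_info(n);print(i)
print(bot.read_state(),bot.hold_point_z)
E
```

```text
jog.py
pics
workcell.py
{'intrinsics': array([[523.6988314 ,   0.        , 312.22608297],
       [  0.        , 523.6988314 , 239.03175375],
       [  0.        ,   0.        ,   1.        ]]), 'extrinsics': array([[-5.77874544e-04, -9.88722893e-01,  1.49755493e-01,
         3.77669278e-01],
       [-9.99910317e-01, -1.43241871e-03, -1.33156243e-02,
         7.58185873e-02],
       [ 1.33799752e-02, -1.49749757e-01, -9.88633393e-01,
         1.31141269e+00],
       [ 0.00000000e+00,  0.00000000e+00,  0.00000000e+00,
         1.00000000e+00]])}
{'intrinsics': array([[474.67092781,   0.        , 310.75150594],
       [  0.        , 474.67092781, 239.91444084],
       [  0.        ,   0.        ,   1.        ]]), 'extrinsics': array([[-0.64468442,  0.47440436, -0.59943516,  1.18589133],
       [ 0.76433132,  0.38627077, -0.51632599,  0.58560939],
       [-0.01340302, -0.79103438, -0.61162485,  0.65516734],
       [ 0.        ,  0.        ,  0.        ,  1.        ]])}
{'time': 0.1, 'q': array([ 1.08910124e+00,  2.64682130e-01,  1.60525124e+00, -3.80504584e-06,
        1.27376501e+00, -3.69085647e-02]), 'joint_vel': array([-0.00105596, -0.00133778, -0.00242234, -0.00011967,  0.00086536,
        0.00067035]), 'joint_torque': array([-1.31725428e-04, -5.16707790e+01, -3.68588161e+01, -1.07554606e-04,
        6.29938833e-03,  4.22836899e-05]), 'tool_pos': array([0.29011775, 0.60870963, 0.23007621]), 'tcp_rot': array([-0.69280367, -3.06369829,  0.00319801]), 'wrist_force': array([0.91348263, 0.24493066, 0.28546005]), 'torque': array([-0.0283151 ,  0.01725219,  0.00331527]), 'grip_force': 0.0, 'width': 1.0000748194209552} 0.0187
```

View pics/top0.png

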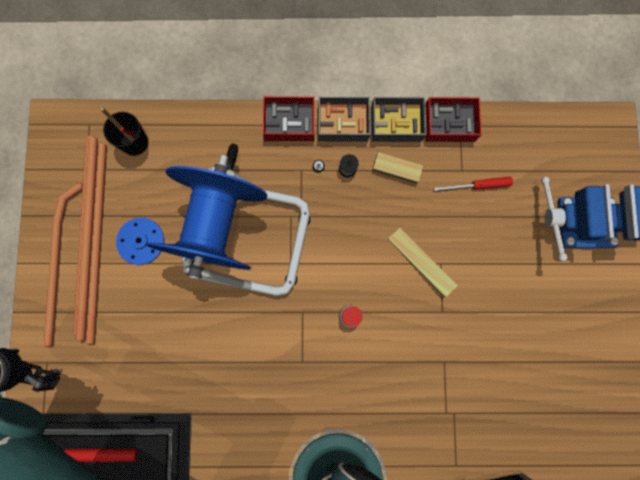

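View pics/scene0.png

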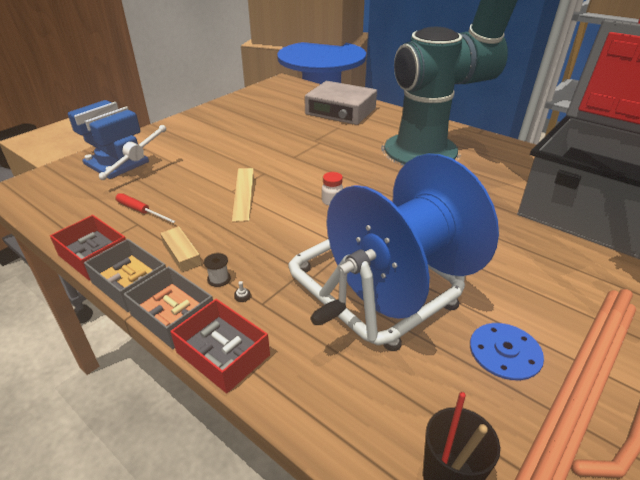

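The top view shows the stand with its front bar running from about (305,205) to (290,290), the wedge from (397,232) to (449,292), and the glue pot at (350,317). I'll enlarge the area.

```bash
python3 - <<'E'
import cv2,numpy as np
a=cv2.imread("pics/top0.png")[185:335,265:465];b=cv2.imread("pics/scene0.png")[160:290,215:395]
cv2.imwrite("pics/c1.png",cv2.resize(a,None,fx=4,fy=4,interpolation=cv2.INTER_CUBIC))
cv2.imwrite("pics/c2.png",cv2.resize(b,None,fx=4,fy=4,interpolation=cv2.INTER_CUBIC))
E
```

```text
(no output)
```

View pics/c1.png

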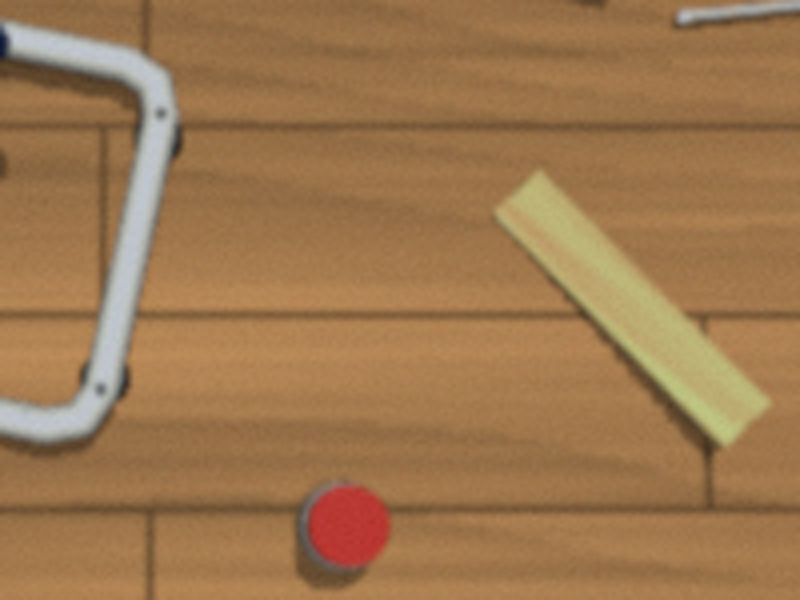

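View pics/c2.png

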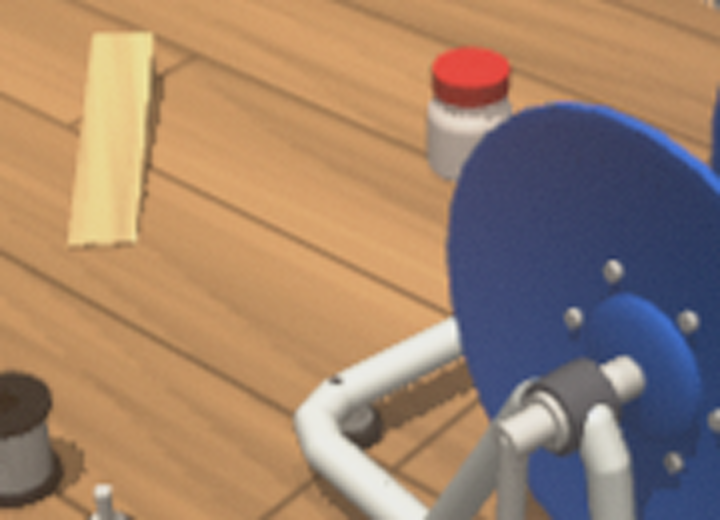

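The crops show the thin end at upper left: crop corners (541,170) and (495,212). The butt corners are (770,403) and (724,447), where the shadow is widest. The bar's foot screws are at (160,113) and (100,389), and the glue cap is at (348,526).

```bash
cat > h.py <<'E'
import numpy as np
from workcell import bot
from scipy.spatial.transform import Rotation as R
def pix(info,uv,z):
    K,T=info["intrinsics"],info["extrinsics"]
    d=T[:3,:3]@np.linalg.solve(K,[*uv,1]); return T[:3,3]+d*(z-T[2,3])/d[2]
def go(target,rz=None):
    "delta to target in tool axes"
    s=bot.read_state();r=R.from_rotvec(s["tcp_rot"])
    print("t",s["time"],"tcp",s["tool_pos"].round(4),"yaxis",r.as_matrix()[:,1].round(3),"q",s["q"].round(2))
    print("tool delta",r.inv().apply(np.array(target)-s["tool_pos"]).round(4))
E
python3 - <<'E'
from h import *
i=bot.camera_info("top")
f=lambda u,v,z:pix(i,((u+.5)/4-.5+265,(v+.5)/4-.5+185),z)
a,b=f(541,170,.003),f(495,212,.003);c,d=f(770,403,.033),f(724,447,.033)
A,B=f(160,113,.04),f(100,389,.04)
tip=(a+b)/2;butt=(c+d)/2
print(a,b,c,d,np.linalg.norm(a-b),np.linalg.norm(c-d))
w=tip-butt;print("wedge",tip,butt,np.linalg.norm(w[:2]),np.degrees(np.arctan2(w[1],w[0])))
v=A-B;print("bar",A,B,np.linalg.norm(v),(A+B)/2);n=np.array([-v[1],v[0]])/np.linalg.norm(v[:2]);print("stand x",n,np.degrees(np.arctan2(n[1],n[0])))
print("glue",f(348,526,.07))
E
```

```text
[ 0.60679473 -0.16461405  0.003     ] [ 0.57974771 -0.13472002  0.003     ] [ 0.45720497 -0.2957256   0.033     ] [ 0.43044154 -0.26646333  0.033     ] 0.040313697591823724 0.03965553536831201
wedge [ 0.59327122 -0.14966704  0.003     ] [ 0.44382326 -0.28109446  0.033     ] 0.1990172427980332 41.32902024052403
bar [0.63567942 0.07746247 0.04      ] [0.46513421 0.11354977 0.04      ] 0.17432142782690763 [0.55040682 0.09550612 0.04      ]
stand x [0.20701586 0.97833759] 78.05246872120586
glue [ 0.38278776 -0.03330361  0.07      ]
```

Units first: shifts go in shares of 62.5 mm and turns go in shares of 180 degrees. So -0.05 m is -0.8, -0.04 m is -0.64, 0.18 rad / 3.1416 = 0.0573.

```bash
echo '[{"d": [0,0,-0.8],"turn": 0.0573},{"d": [0,0,-0.8],"turn": 0.0573},{"d": [0,0,-0.64],"turn": 0.0573},{"turn": 0.0573},{"turn": 0.0573}]' | python3 jog.py 1.0; echo '[{"turn": 0.0573},{"turn": 0.0573},{"turn": 0.0573},{"turn": 0.0573},{"turn": 0.0573}]' | python3 jog.py;  echo '[{"turn": 0.056},{}]' | python3 jog.py; python3 -c "
from h import *
go([.4573,-.2692,.2])"
```

```text
time: 0.72
tool_pos: [0.2905, 0.6094, 0.3719]
tcp_rot: [-1.964, -2.452, -0.001]
wrist_force: [-0.5, -0.3, -0.4]
width: 1.001
grip_force: 0.0
time: 1.35
tool_pos: [0.2903, 0.6091, 0.3705]
tcp_rot: [2.834, 1.353, -0.002]
wrist_force: [-0.2, 0.4, -0.5]
width: 1.0
grip_force: 0.0
time: 1.6
tool_pos: [0.2903, 0.6091, 0.3705]
tcp_rot: [2.938, 1.11, -0.001]
wrist_force: [-0.2, -0.1, -0.9]
width: 1.003
grip_force: 0.0
t 1.6 tcp [0.2903 0.6091 0.3705] yaxis [ 0.661 -0.75   0.   ] q [ 1.09  0.22  1.41 -0.    1.51  1.94]
tool delta [-0.4555  0.7691  0.1714]
```

Scaled: 0.0513 m is 0.8208, -0.03 m is -0.48.

```bash
for i in 1; do echo '[{"d": [-0.48,0.8208,0]},{"d": [-0.48,0.8208,0]},{"d": [-0.48,0.8208,0]},{"d": [-0.48,0.8208,0]},{"d": [-0.48,0.8208,0]}]' | python3 jog.py; echo '[{"d": [-0.48,0.8208,0]},{"d": [-0.48,0.8208,0]},{"d": [-0.48,0.8208,0]},{"d": [-0.48,0.8208,0]},{"d": [-0.48,0.8208,0]}]' | python3 jog.py; echo '[{"d": [-0.48,0.8208,0]},{"d": [-0.48,0.8208,0]},{"d": [-0.48,0.8208,0.64]},{"d": [-0.48,0.8208,0.64]},{"d": [-0.48,0.8208,0.64]}]' | python3 jog.py;done; echo '[{"d": [0,0,0.8]},{}]' | python3 jog.py | head -3; python3 -c "
from h import *
go([.4573,-.2692,.1])
import cv2
i=bot.camera_info('wrist');im=bot.read_camera('wrist')[:,:,::-1].copy()
cv2.imwrite('pics/w1.png',im)
T=i['extrinsics']
for p in ([.4573,-.2692,.03],[.4438,-.2811,.033],[.5933,-.1497,.003]):
  c=T[:3,:3].T@(np.array(p)-T[:3,3]);print(p,(i['intrinsics']@c/c[2]).round(0))
print(i)"
```

```text
time: 2.22
tool_pos: [0.347, 0.3157, 0.3711]
tcp_rot: [2.937, 1.114, 0.0]
wrist_force: [1.3, -0.5, 0.5]
width: 0.999
grip_force: 0.0
time: 2.85
tool_pos: [0.4035, 0.0241, 0.3714]
tcp_rot: [2.937, 1.114, 0.002]
wrist_force: [1.0, 0.5, -1.1]
width: 0.999
grip_force: 0.0
time: 3.48
tool_pos: [0.4558, -0.2453, 0.2657]
tcp_rot: [2.938, 1.112, 0.001]
wrist_force: [1.1, -0.5, 0.0]
width: 1.002
grip_force: 0.0
time: 3.72
tool_pos: [0.4524, -0.242, 0.2116]
tcp_rot: [-2.931, -1.107, 0.01]
t 3.725 tcp [ 0.4524 -0.242   0.2116] yaxis [ 0.661 -0.75  -0.01 ] q [-0.54 -0.02  1.96  0.    1.21  0.31]
tool delta [-0.0139  0.0248  0.1114]
[0.4573, -0.2692, 0.03] [350. 231.   1.]
[0.4438, -0.2811, 0.033] [350. 249.   1.]
[0.5933, -0.1497, 0.003] [353.  36.   1.]
{'intrinsics': array([[330.37291737,   0.        , 324.46384481],
       [  0.        , 330.37291737, 239.84093344],
       [  0.        ,   0.        ,   1.        ]]), 'extrinsics': array([[ 0.66153365, -0.71709265, -0.21943417,  0.50694486],
       [-0.74985215, -0.63632845, -0.18112938, -0.1953483 ],
       [-0.00974565,  0.28436636, -0.95866615,  0.35288654],
       [ 0.        ,  0.        ,  0.        ,  1.        ]])}
```

View pics/w1.png

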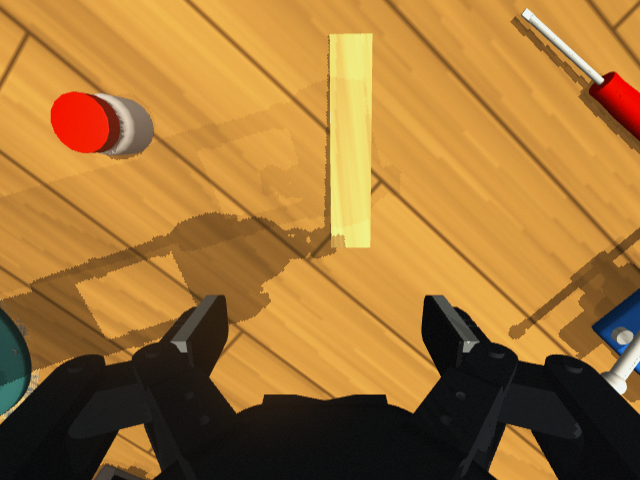

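The wrist view shows the wedge centred at column 351, tip at row 34 and butt at row 247. That matches the prediction within 2 px.

Scaled: 0.05 m is 0.8, 0.03 m is 0.48.

```bash
echo '[{"d": [-0.224,0.4,0.48]},{"d": [0,0,0.8]},{"d": [0,0,0.8]},{"d": [0,0,0.48]},{}]' | python3 jog.py 0.8; python3 -c "
from h import *
go([.4573,-.2692,.005])"
```

```text
time: 4.4
tool_pos: [0.4619, -0.2707, 0.0568]
tcp_rot: [-2.937, -1.111, 0.001]
wrist_force: [1.7, -0.4, 0.4]
width: 0.801
grip_force: 0.0
t 4.4 tcp [ 0.4619 -0.2707  0.0568] yaxis [ 0.662 -0.75  -0.002] q [-0.58  0.18  2.06  0.    0.91  0.27]
tool delta [-0.0025 -0.004   0.0518]
```

```bash
echo '[{"d": [0.048,-0.064,0.48]},{"d": [0,0,0.344]},{},{}]' | python3 jog.py; python3 -c "
from h import *
go([.4573,-.2692,.005])"
```

```text
time: 4.9
tool_pos: [0.4638, -0.2677, 0.008]
tcp_rot: [2.936, 1.108, 0.004]
wrist_force: [0.7, 0.6, -0.5]
width: 0.8
grip_force: 0.0
t 4.9 tcp [ 0.4638 -0.2677  0.008 ] yaxis [ 0.661 -0.751  0.004] q [-0.57  0.25  2.09  0.    0.8   0.28]
tool delta [-0.0059 -0.0032  0.0029]
```

Scaled: -0.006 m is -0.096, -0.003 m is -0.048.

```bash
echo '[{"d": [-0.096,-0.048,0.048]},{}]' | python3 jog.py; echo '[{},{},{},{},{}]' | python3 jog.py 0.3 90; python3 -c "
from h import *
go([.4573,-.2692,.005])"
```

```text
time: 5.15
tool_pos: [0.4547, -0.2685, 0.0027]
tcp_rot: [2.939, 1.107, 0.0]
wrist_force: [0.6, 1.5, -1.0]
width: 0.801
grip_force: 0.0
time: 5.78
tool_pos: [0.4556, -0.2687, 0.0027]
tcp_rot: [2.939, 1.107, 0.001]
wrist_force: [0.6, -0.2, 5.6]
width: 0.458
grip_force: 90.9
t 5.775 tcp [ 0.4556 -0.2687  0.0027] yaxis [ 0.66  -0.751  0.001] q [-0.58  0.25  2.1  -0.    0.79  0.27]
tool delta [ 0.001   0.0015 -0.0023]
```

Scaled: -0.025 m is -0.4, -0.02 m is -0.32, -0.16 rad / 3.1416 = -0.0509.

```bash
echo '[{"d": [0,0,-0.32]},{"d": [0,0,-0.4]},{"turn": -0.0509},{"turn": -0.0509},{"turn": -0.0509}]' | python3 jog.py; echo '[{"turn": -0.0509},{}]' | python3 jog.py; python3 -c "
from h import *
go([.5065,-.1119,.05])"
```

```text
time: 6.4
tool_pos: [0.4543, -0.2676, 0.0463]
tcp_rot: [-2.586, -1.781, 0.001]
wrist_force: [-0.0, -0.5, -1.0]
width: 0.454
grip_force: 90.5
time: 6.65
tool_pos: [0.4543, -0.2677, 0.0463]
tcp_rot: [-2.442, -1.973, 0.001]
wrist_force: [0.1, -0.6, -0.6]
width: 0.454
grip_force: 90.5
t 6.65 tcp [ 0.4543 -0.2677  0.0463] yaxis [ 0.978 -0.21  -0.002] q [-0.58  0.18  2.08  0.    0.88 -0.37]
tool delta [ 0.1633  0.0183 -0.0037]
```

Scaled: 0.05 m is 0.8, 0.033 m is 0.528.

```bash
echo '[{"d": [0.48,0.144,0]},{"d": [0.8,0.144,0]},{"d": [0.8,0,0]},{"d": [0.528,0,0]},{}]' | python3 jog.py; python3 -c "
from h import *
go([.5065,-.1119,.0035])"
```

```text
time: 7.28
tool_pos: [0.5064, -0.1104, 0.0466]
tcp_rot: [-2.441, -1.977, 0.001]
wrist_force: [-0.2, 0.1, -0.9]
width: 0.456
grip_force: 90.4
t 7.275 tcp [ 0.5064 -0.1104  0.0466] yaxis [ 0.978 -0.208 -0.001] q [-0.26  0.16  2.1   0.    0.88 -0.05]
tool delta [-0.0014  0.0005  0.0431]
```

Scaled: 0.025 m is 0.4, 0.018 m is 0.288.

```bash
echo '[{"d": [0,0,0.4]},{"d": [0,0,0.288]},{},{}]' | python3 jog.py; python3 -c "
from h import *
import cv2
go([.5065,-.1119,.003])
for n in('top','scene'):
  im=bot.read_camera(n)[:,:,::-1];cv2.imwrite(f'pics/{n}1.png',im)
  i=bot.camera_info(n);T=i['extrinsics']
  for p in ([.5504,.0955,.04],[.5504-.0062,.0955-.0294,.003]):
    c=T[:3,:3].T@(np.array(p)-T[:3,3]);print(p,(i['intrinsics']@c/c[2]).round(0))
a=cv2.imread('pics/top1.png')[185:315,265:425]
b=cv2.imread('pics/scene1.png')[170:300,235:395]
cv2.imwrite('pics/c3.png',np.hstack([cv2.resize(q,(400,325),interpolation=cv2.INTER_CUBIC) for q in(a,b)]))"
```

```text
time: 7.78
tool_pos: [0.5061, -0.1131, 0.0036]
tcp_rot: [-2.443, -1.974, 0.001]
wrist_force: [-0.2, -0.3, -2.1]
width: 0.452
grip_force: 93.3
t 7.775 tcp [ 0.5061 -0.1131  0.0036] yaxis [ 0.978 -0.21  -0.001] q [-0.27  0.23  2.12 -0.    0.79 -0.06]
tool delta [0.0012 0.0002 0.0006]
[0.5504, 0.0955, 0.04] [297. 247.   1.]
[0.5442, 0.0661, 0.003] [309. 251.   1.]
[0.5504, 0.0955, 0.04] [331. 238.   1.]
[0.5442, 0.0661, 0.003] [322. 245.   1.]
```

View pics/c3.png

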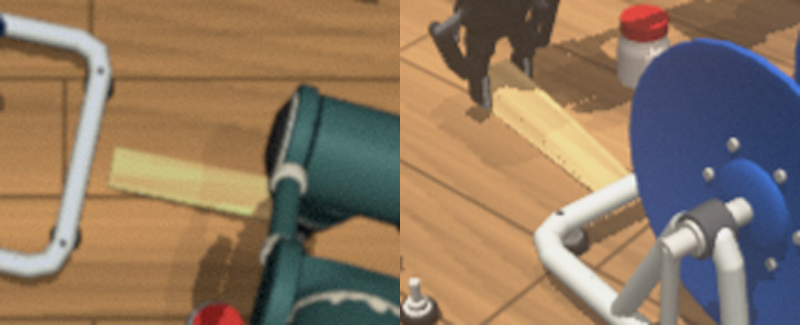

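The tip is at top-view pixel (310,252), against a predicted (309,251), and it's square to the bar. Now I'll push.

Scaled: 0.025 m is 0.4, 0.02 m is 0.32.

```bash
echo '[{"d": [0.4,0,0]},{"d": [0.4,0,0]},{"d": [0.32,0,0]},{"d": [0.32,0,0]},{}]' | python3 jog.py; echo '[{"d": [0.24,0,0]},{"d": [0.16,0,0]},{}]' | python3 jog.py; python3 -c "
from h import *
m=np.array([.5504,.0955]);n=np.array([.207,.9783]);t=bot.read_state()['tool_pos'][:2]
print('tip past',n@(t-m)+.182,'lat',(t-m)@[n[1],-n[0]]);go([.5504,.0955,.0035])"
```

```text
time: 8.5
tool_pos: [0.5257, -0.0237, 0.0044]
tcp_rot: [2.44, 1.978, 0.001]
wrist_force: [0.1, -0.8, -0.9]
width: 0.453
grip_force: 93.3
time: 8.88
tool_pos: [0.5305, 0.0005, 0.0039]
tcp_rot: [-2.441, -1.977, 0.0]
wrist_force: [0.3, 0.5, -1.5]
width: 0.451
grip_force: 93.0
tip past 0.08494311999353833 lat 0.0001658375825114508
t 8.875 tcp [5.305e-01 5.000e-04 3.900e-03] yaxis [ 0.978 -0.208 -0.   ] q [-0.05  0.25  2.1   0.    0.8   0.16]
tool delta [ 0.0971 -0.0002  0.0004]
```

Scaled: 0.01 m is 0.16.

```bash
cat >> h.py <<'E'
def past():
    m=np.array([.5504,.0955]);n=np.array([.207,.9783]);s=bot.read_state();t=s['tool_pos'][:2]
    print('tip past',(n@(t-m)+.182).round(4),'lat',((t-m)@[n[1],-n[0]]).round(4),'push',(s['wrist_force'][:2]@n).round(1))
E
echo '[{"d": [0.16,0,0]},{}]' | python3 jog.py; python3 -c "from h import *;past()";echo '[{"d": [0.096,0,0]},{}]' | python3 jog.py; python3 -c "from h import *;past()";echo '[{"d": [0.096,0,0]},{}]' | python3 jog.py; python3 -c "from h import *;past()"
```

```text
time: 9.12
tool_pos: [0.5317, 0.01, 0.0031]
tcp_rot: [-2.441, -1.976, 0.002]
wrist_force: [0.5, -1.3, -7.5]
width: 0.449
grip_force: 92.5
tip past 0.0944 lat -0.0006 push -1.1
time: 9.38
tool_pos: [0.5326, 0.0152, 0.0032]
tcp_rot: [-2.441, -1.976, 0.004]
wrist_force: [-1.5, -3.4, -8.0]
width: 0.455
grip_force: 92.4
tip past 0.0998 lat -0.0008 push -3.6
time: 9.62
tool_pos: [0.534, 0.0211, 0.0033]
tcp_rot: [-2.441, -1.976, 0.003]
wrist_force: [-1.2, -3.1, -8.7]
width: 0.451
grip_force: 92.4
tip past 0.1058 lat -0.0007 push -3.2
```

Scaled: 0.006 m is 0.096.

```bash

echo '[{"d": [0.096,0,0]},{}]' | python3 jog.py; python3 -c "from h import *;past()";echo '[{"d": [0.096,0,0]},{},{}]' | python3 jog.py; python3 -c "from h import *;past()
import cv2
for n in('scene','wrist'): cv2.imwrite(f'pics/{n}2.png',bot.read_camera(n)[:,:,::-1])
a=cv2.imread('pics/scene0.png')[220:350,280:470];b=cv2.imread('pics/scene2.png')[220:350,280:470]
w=cv2.imread('pics/wrist2.png')
cv2.imwrite('pics/c4.png',np.hstack([cv2.resize(np.vstack([a,b]),(400,547),interpolation=cv2.INTER_CUBIC),cv2.resize(w[:,80:480],(400,547))]))"
```

```text
time: 9.88
tool_pos: [0.5355, 0.0272, 0.0035]
tcp_rot: [-2.441, -1.976, 0.002]
wrist_force: [-1.8, -4.1, -9.2]
width: 0.451
grip_force: 92.4
tip past 0.1121 lat -0.0004 push -4.4
time: 10.25
tool_pos: [0.537, 0.0332, 0.0038]
tcp_rot: [-2.441, -1.976, 0.001]
wrist_force: [-2.8, -3.7, -9.2]
width: 0.448
grip_force: 92.4
tip past 0.1183 lat -0.0002 push -4.2
```

View pics/c4.png

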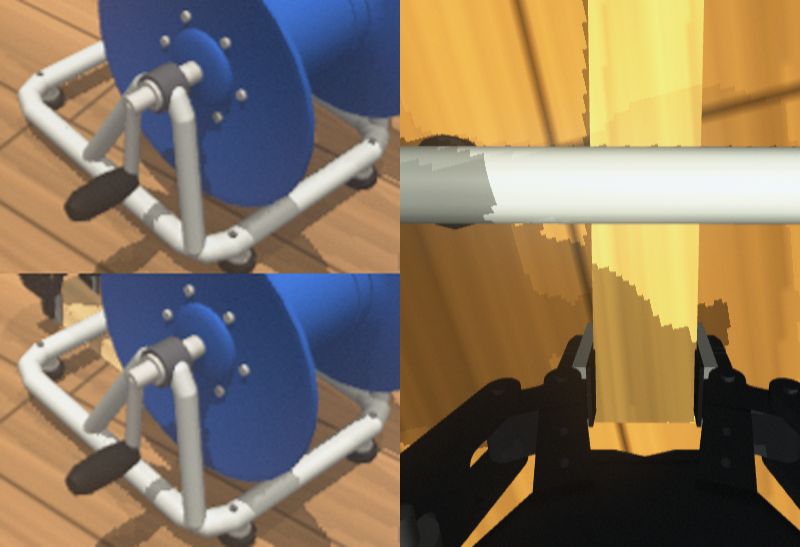

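The wedge is under the bar's middle, square, with the stand apparently in place and the reel tilted back very slightly. I'll measure the movement at subpixel level.

```bash
cat > flow.py <<'E'
import cv2,sys
from h import *
n=sys.argv[1]
cv2.imwrite(f'pics/{n}',bot.read_camera('scene')[:,:,::-1])
a=cv2.imread('pics/scene0.png',0);b=cv2.imread('pics/'+n,0)
s=190/400
P={'frontdot':(39,72),'rearfootdot':(233,233),'bolt_hi':(187,15),'bolt_lo':(217,118),'axle_cap':(200,75),'rearfoot':(237,262),'rear2':(378,142),'rearfoot2':(362,180),'frontfoot':(52,97)}
p=np.float32([[280+u*s,220+v*s] for u,v in P.values()]).reshape(-1,1,2)
q,st,e=cv2.calcOpticalFlowPyrLK(a,b,p,None,winSize=(11,11),maxLevel=1)
for k,o,d,er in zip(P,p,q,e):print(k,o[0].round(1),(d-o)[0].round(2),er)
i=bot.camera_info('scene');T=i['extrinsics'];K=i['intrinsics']
# predicted flow for 3 mm front lift about rear feet axis
m=np.array([.5504,.0955,0]);X=np.array([.207,.9783,0]);Y=np.array([-.9783,.207,0])
pr=lambda w:(lambda c:(K@c/c[2])[:2])(T[:3,:3].T@(w-T[:3,3]))
r=R.from_rotvec(-Y*.003/.26*-1*-1);c0=m+.26*X
for k,w in {'frontdot':m-.087*Y+[0,0,.04],'rearfootdot':m+.26*X-.087*Y+[0,0,.04],'axle':m+.17*X-.09*Y+[0,0,.17]}.items():
  for sg in(1,):
    f=c0+r.apply(w-c0);print(k,pr(w).round(1),'3mm lift flow',(pr(f)-pr(w)).round(2),'dz',(f-w)[2].round(4))
E
python3 flow.py s3.png
```

```text
frontdot [298.5 254.2] [ 0.17 -1.47] [6.241994]
rearfootdot [390.7 330.7] [0.2  0.02] [5.9194217]
bolt_hi [368.8 227.1] [1.63 0.3 ] [2.4220042]
bolt_lo [383.1 276. ] [0.78 0.26] [4.1069217]
axle_cap [375.  255.6] [1.5  0.47] [3.4375]
rearfoot [392.6 344.4] [0.04 0.21] [4.109504]
rear2 [459.6 287.4] [0.36 0.3 ] [6.1539254]
rearfoot2 [452.  305.5] [0.18 0.02] [4.207903]
frontfoot [304.7 266.1] [ 0.27 -1.29] [6.765496]
frontdot [298.3 254.2] 3mm lift flow [-0.09  1.03] dz -0.003
rearfootdot [390.  330.2] 3mm lift flow [-0.2  -0.16] dz -0.0
axle [356.4 245.1] 3mm lift flow [-0.83 -0.07] dz -0.001
```

The front dot rose about 1.4 px, which is about 4 mm of lift, and both rear feet stayed put within 0.4 px. The fingers are well clear of the bar and the grip is 92 N, so I'm handing in.

```bash
echo '[{},{}]' | python3 jog.py; python3 -c "
from h import *;past();print(bot.finish_job())"
```

```text
time: 10.65
tool_pos: [0.5371, 0.0331, 0.0039]
tcp_rot: [-2.441, -1.976, 0.001]
wrist_force: [-2.9, -3.0, -8.6]
width: 0.45
grip_force: 92.2
tip past 0.1182 lat -0.0001 push -3.5
the job is handed in; nothing more can be done
None
```

I handed the job in at 10.65 s with the wedge held square under the middle of the front crossbar; the images put the front about 4 mm up with the rear feet still down, though the +y front foot was out of view and no verdict came back.

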